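Fit the lamp head round the bent rod until it snaps into its socket

TASK

The desk lamp's bent rod takes two spot heads and the red one belongs innermost: put it on the rod's free end, nose first and shade downward, and slide it round the bend by feel, turning it with the rod and never forcing it or letting it bind hard. Press it gently fully home on the socket by the post, until both brass spring jaws have snapped in behind its studs, then let go. Leave the white head and the other things on the desk where they are.

Things in the scene. Friction and masses are not known exactly. Their poses are not given: they have to be found in the camera images.
- lamp: Desk lamp's stand, fixed: grey foot 126 mm across, steel post, bent round steel rod 10 mm thick lying level, axis 175 mm above the desk. Origin under the post at the foot's underside, z up. In its frame the rod leaves the post towards -x: socket to x = -48 mm, straight to -75, bend of about 115 mm radius, 90 degrees towards -y, then 40 mm straight; end nominally x = -190, y = -155
- seat (a point): Centre of the black socket's flat face (26 mm across) on the rod's axis; the head's nose ends up against it. Axes as the stand's: +x is the way the head is pushed, along the rod to the post. Behind the face a black yoke 46 mm wide carries the jaws, which reach 17 mm ahead of the face and 22 mm to either side; nothing near here stands more than 13 mm above the rod's axis
- rod_tip (a point): Very end of the rod's free tip (rounded, 5 mm radius), on its axis. x axis: inward along the last straight 40 mm, the way the head is threaded on; z up. The rod is rigid but was bent by hand: about 18, 36, 54 and 72 degrees round the bend it is bent up to 0.07 rad too much or too little, so between tip and socket it strays several mm from a true arc, sideways only
- head_fin (a point): Centre of the black cooling fin on top of the loose lamp head, the place to grip: 26 mm long (head's x), 12 mm thick (y), from 17 mm below to 17 mm above this point, foot on the sleeve. The head (110 to 190 g, 108 mm high) first stands upright on its shade's rim on the desk. x axis: along the bore to the nose; z up
- head_bore (a point): Middle of the head's bore, 26.5 mm below the fin's centre, 64 mm above the shade's rim (red shade 62 mm across, 44 mm high). The sleeve, 21 mm in outer diameter, reaches from 15 mm behind this point to 19 mm ahead (+x, nose); the bore is 13 mm wide: 1.5 mm of play all round on straight rod, 0.7 to 1 mm in the bend. Axes as head_fin
- head_nose (a point): Centre of the sleeve's front end, 19 mm ahead of head_bore along +x. Two brass studs, one each side, stand out to 14 mm from the axis, 7 mm behind this point. Axes as head_fin
- jaw_left (a joint): Left brass spring jaw of the socket (looking along the push): rad, 0 at rest, about 0.08 as a stud spreads it, back near 0 once the stud has passed and the head is home. The jaws' roller noses stand 12.5 mm ahead of the seat; passing them takes a push of about 5 to 10 N along the rod
- jaw_right (a joint): Right brass spring jaw, reads like the left
- glue_stick: Red and yellow glue stick standing upright, 27 mm across, 94 mm high; origin at its foot. To be left alone
- white_head: The lamp's second head, the same but white, standing on its rim at the left, for later; 62 mm across, 108 mm high, origin at its underside. To be left alone
- eraser: Blue and white eraser, 20 x 44 x 12 mm, origin at its underside. To be left alone

How it is judged:
By the outcome, as a careful person would: the job done as asked, in the order asked, and still so for the second after the job is handed in, with the robot touching nothing.
It also fails if it takes over 69 s, if anything falls off the work surface, if the arm or the gripper's body presses on something with over 40 N, if the wrist force passes 120 N, or if a joint passes its speed limit or range.

ROBOT

A 6-joint arm with a two-finger parallel gripper is mounted at the origin on a cart in front of the work surface, level with it; the furniture and walls round the work are solid. World frame = base frame: x ahead of the robot, y to its left, z up, the work surface at z = 0. Lengths are in m, angles in rad, forces in N, time in s.
With the tool pointing down it reaches from about 0.35 to 0.85 m from the base axis. Payload 8.1 kg.
Tool frame: the origin (TCP) lies at the very end of the fingers, on their centre line; the grasp point (between the pads) lies 19 mm behind it; z points along the fingers, y is the line along which they close (so a half turn about z gives the same grasp; the last joint's range is limited). The gripper opens to 85 mm and grips with 20 to 120 N. Pads are 22 mm wide; open, the fingers measure 114 mm over their backs; the gripper's body (76 mm by 85 mm) begins 54 mm behind the grasp point. The pads swing forward as they close: fully open they stand 13 mm farther back than shut.
Start: joints at [0.633, 0.13, 1.488, -0, 1.523, -0.085], TCP at [0.452, 0.395, 0.231] pointing down, gripper open.
Joint ranges: [-2.96, 2.96], [-0.89, 2.26], [0.02, 2.5], [-1.34, 4.48], [0, 2.73], [-2.66, 2.66]. Speed limits (rad/s): [2.39, 2.39, 2.79, 3.14, 3.14, 3.14].

INTERFACE

Orientations are given as a rotation vector (axis times angle).
In Python, from rig import get_state, read_camera, camera_model, finish_job gives the robot as it stands.
- The arm moves only by the tool carry_out, never from a script. Its argument "plan" is a list of rows, each a list of 7 numbers: the closure, from 0 (fully open) to 1 (shut), then the shift along the tool's x, y, z as a fraction of full scale, then the turn, a rotation vector about the tool's x, y, z as a fraction of full scale. A call has 1 to 8 rows; each row is the pose to reach, as a shift and turn from the pose commanded when the call began, along the tool's axes at that moment; what a row does not reach only later rows make up. Full scale, the value 1, is 0.4 m for a shift and pi/2 rad for a turn. A row lasts 1/8 s, in which the tool goes at most 62.5 mm and 10.7 degrees, less where a joint would pass 70% of its speed; a pose out of reach is approached as far as the arm can. A call with a number of a shift or a turn outside -1 to 1 is refused whole. A call with a gripper value outside its range is refused whole. The fingers move at their own pace and stop on an object; "force" is the grip in N (left out, the last holds). Time passes only in rows, so rows that repeat a pose let the fingers close. It gives the time, the measured TCP pose, the force, the opening and the grip force at its end, in the units of the state.
- get_state(): the state, without advancing time (a new reading comes with each control period).
- read_camera(name): name is "scene" or "top" or "wrist"; returns the picture (420x560x3 uint8, red, green, blue); there is no depth.
- camera_model(name): a dict with "fovy" (degrees; the focal length in pixels is half the picture's height over the tangent of half this angle, whatever the lens; pixels are square), "cx", "cy" (the principal point, pixels), "origin" and "rotation" of the camera in the world; the wrist camera has in their place "tool_from_camera" (4x4, takes a point from camera to tool coordinates, whose origin is the TCP and whose axes are the flange's). Camera axes: x right, y up, looking along -z (the intrinsics and any distortion apply to the point x, -y, -z); pixel columns grow to the right and rows downward; lengths in m; the calibration is good to about 2 mm. A picture is of the moment at which its call begins: read the wrist's pose just before it. camera_model takes no time and is no camera call.
- finish_job(): hands the job in; it is judged then, once.
The state is a dict: "time_s": time; "joint_positions": joint angles; "qd": joint speeds; "tau": joint torques, N m; "position": TCP position; "orientation": TCP orientation; "contact_force": force on the tool from outside, world axes, zero at the start; "wrist_torque": the same for the moment, N m; "finger_gap": opening from 0.0 (shut) to 1.0 (fully open); "grip_force": force on a finger pad.
Only numpy, scipy, OpenCV 4.12 (cv2) and the standard library are available. Lean on these libraries where they do the work, as an engineer would, in place of code of your own. Each camera call takes 0.05 s, during which the arm holds its last target. There are 200 camera calls.

## Working session

There is one attempt and no reset: what is moved stays moved. The work goes in short steps, Python scripts to look and compute and a tool call to move; the robot and the scene stay as the last step left them, time stands still between calls to the robot, and variables do not carry over. Pictures are saved under pics/ and viewed, at most 13 in all, crops included, and the job is handed in when it is done.

Besides the shell and the picture viewer there is one more tool, called after ">>>" as name(argument=value, ...), one argument or row to a line, values as JSON. carry_out: Moves the arm, as the interface text tells. Its arguments: {"type":"object","properties":{"plan":{"type":"array","items":{"type":"array","items":{"type":"number","minimum":-1,"maximum":1}}},"force":{"type":"number"}},"required":["plan"]}

```bash
ls; mkdir -p pics
python3 - <<'E'
from rig import *
import cv2,numpy as np
print(get_state())
np.set_printoptions(precision=4,suppress=True)
for n in("scene","top","wrist"):
    m=camera_model(n);print(n,m)
    im=read_camera(n);cv2.imwrite(f"pics/{n}0.png",im[...,::-1])
E
```

```text
pics
{'time_s': 0.0, 'joint_positions': array([ 6.32615016e-01,  1.31158524e-01,  1.48930344e+00, -2.62102825e-05,
        1.52301884e+00, -8.54013150e-02]), 'qd': array([ 0.00050248,  0.00095503, -0.00136627,  0.00044659, -0.00122448,
       -0.00041204]), 'tau': array([ 1.11946079e-03, -5.69416523e+01, -5.00543118e+01,  5.69531699e-05,
        1.54084945e-02, -4.39513838e-05]), 'position': array([0.45140003, 0.3944074 , 0.23023276]), 'orientation': array([-1.29894574e+00, -2.85948802e+00,  2.60526360e-03]), 'contact_force': array([-0.28221271,  0.15516354,  0.01133761]), 'wrist_torque': array([-0.02205743,  0.00649711,  0.02633984]), 'grip_force': 0.0, 'finger_gap': 0.9995952843507113}
scene {'fovy': 53.01759456907323, 'cx': 277.63289090585215, 'cy': 207.0772611232194, 'origin': array([ 0.1515, -0.425 ,  0.7526]), 'rotation': array([ 0.8012, -0.3067, -0.7351])}
top {'fovy': 43.99056820344683, 'cx': 273.67788071836054, 'cy': 213.30974991316475, 'origin': array([0.3513, 0.0406, 1.5875]), 'rotation': array([ 0.1567, -0.1346, -1.5484])}
wrist {'fovy': 67.29708053957263, 'cx': 281.6001206662723, 'cy': 209.55620804170908, 'tool_from_camera': array([[ 0.    ,  0.9577,  0.2877,  0.0723],
       [ 1.    , -0.0002,  0.0006,  0.001 ],
       [ 0.0006,  0.2877, -0.9577, -0.1421],
       [ 0.    ,  0.    ,  0.    ,  1.    ]])}
```

View pics/scene0.png

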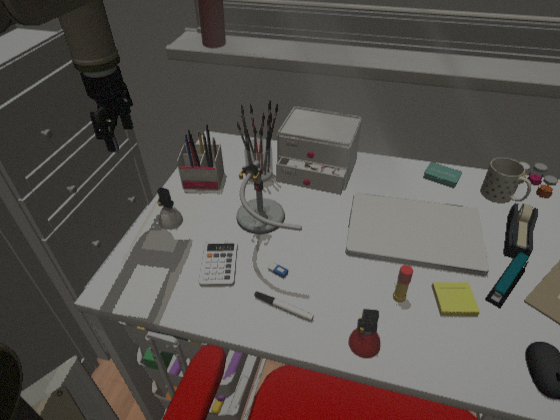

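View pics/top0.png

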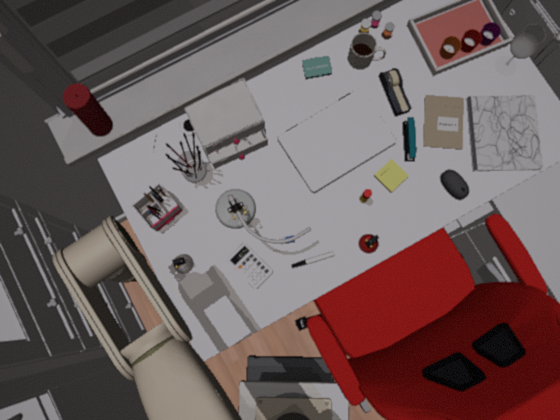

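The scene view shows the lamp foot at about (261,215), the rod tip at (300,228) and the red head at (365,340). In the top view the foot is at (236,208), the rod tip at about (310,231) and the red head at (369,243). I'll enlarge both.

```bash
cat > h.py <<'E'
from rig import *
import cv2,numpy as np
from scipy.spatial.transform import Rotation as R
np.set_printoptions(precision=4,suppress=True)
def cam(n,s=None):
    m=camera_model(n);f=210/np.tan(np.radians(m['fovy']/2))
    if n=='wrist':
        s=s or get_state();T=np.eye(4);T[:3,:3]=R.from_rotvec(s['orientation']).as_matrix();T[:3,3]=s['position']
        M=T@m['tool_from_camera'];return M[:3,3],M[:3,:3],f,m['cx'],m['cy']
    return m['origin'],R.from_rotvec(m['rotation']).as_matrix(),f,m['cx'],m['cy']
def ray(c,u,v):
    o,r,f,cx,cy=c;d=r@np.array([(u-cx)/f,-(v-cy)/f,-1]);return o,d/np.linalg.norm(d)
def plane(c,u,v,z):
    o,d=ray(c,u,v);return o+d*(z-o[2])/d[2]
def proj(c,p):
    o,r,f,cx,cy=c;q=r.T@(np.array(p)-o);return np.array([cx+f*q[0]/-q[2],cy-f*q[1]/-q[2]])
def tri(rays):
    A=np.zeros((3,3));b=np.zeros(3)
    for o,d in rays:
        P=np.eye(3)-np.outer(d,d);A+=P;b+=P@o
    p=np.linalg.solve(A,b);return p,[np.linalg.norm(np.cross(p-o,d)) for o,d in rays]
E
python3 - <<'E'
from h import *
s=cv2.imread('pics/scene0.png');t=cv2.imread('pics/top0.png')
a=cv2.resize(s[150:250,220:320],(400,400),interpolation=2)
b=cv2.resize(t[180:280,215:315],(400,400),interpolation=2)
cv2.imwrite('pics/c1.png',np.hstack([a,b]))
S=cam('scene');T=cam('top')
for n,c,f in(('scene',S,(261,215)),('top',T,(236,208))):print(n,plane(c,*f,0.0))
print(tri([ray(S,300,228),ray(T,310,231)]))
for n,c,im,box in(('s',S,s,(300,400,290,380)),('t',T,t,(230,260,350,385))):
    y0,y1,x0,x1=box;h=cv2.cvtColor(im[y0:y1,x0:x1],cv2.COLOR_BGR2HSV)
    m=((h[...,0]<10)|(h[...,0]>170))&(h[...,1]>120)&(h[...,2]>40)
    if n=='s': m[60:]=0
    ys,xs=np.nonzero(m);u,v=xs.mean()+x0,ys.mean()+y0
    print(n,u,v,xs.min()+x0,xs.max()+x0,ys.min()+y0,ys.max()+y0,plane(c,u,v,.022))
E
```

```text
scene [0.6726 0.1911 0.    ]
top [0.6647 0.1835 0.    ]
(array([ 0.5697, -0.0387,  0.1849]), [np.float64(0.002723920703531386), np.float64(0.00272392070353135)])
s 364.4323432343234 344.03300330033005 350 379 329 357 [ 0.5523 -0.2306  0.022 ]
t 367.0058479532164 243.81286549707602 359 377 235 252 [ 0.5564 -0.2185  0.022 ]
```

View pics/c1.png

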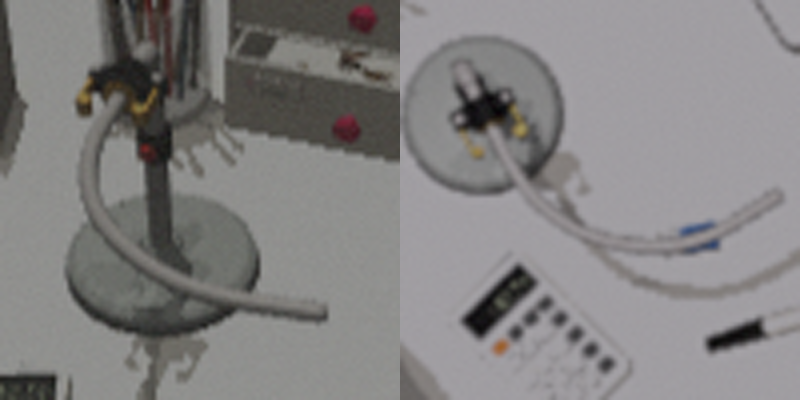

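The crops show the post and jaws at about (262,172) in the scene view. The rod tip is at about (301.5,228) in the scene view and (310.5,229) in the top view. This gives a tip-to-foot distance of 0.246 m, as expected, and a lamp yaw of about 27°. Next I'll look at the rod from close above.

```bash
cat >> h.py <<'E'
def row(p,yaw,s=None,tilt=None):
    """fractions of full scale to go to TCP p, tool down, tool x at yaw (deg)"""
    s=s or get_state();r0=R.from_rotvec(s['orientation'])
    y=np.radians(yaw);r1=R.from_matrix(np.array([[np.cos(y),np.sin(y),0],[np.sin(y),-np.cos(y),0],[0,0,-1.]]).T.T)
    d=r0.inv().apply(np.array(p)-s['position'])/.4;t=(r0.inv()*r1).as_rotvec()/(np.pi/2)
    return np.round(np.r_[d,t],4)
def yawof(s):
    x=R.from_rotvec(s['orientation']).as_matrix()[:,0];return np.degrees(np.arctan2(x[1],x[0]))
E
python3 - <<'E'
from h import *
print(yawof(get_state()))
print(row([.45,.39,.36],131),row([.60,.05,.36],117))
S=cam('scene');T=cam('top')
print(tri([ray(S,245,105),ray(T,180,140)]),tri([ray(S,275,105),ray(T,205,170)]))
E
```

```text
131.13828965947712
[-0.006  -0.0107 -0.3239 -0.0009 -0.0001  0.0015] [-0.8928 -0.2875 -0.3236 -0.001   0.      0.1571]
(array([0.7898, 0.3342, 0.2247]), [np.float64(0.021034510907839827), np.float64(0.021034510907839924)]) (array([0.7304, 0.2263, 0.2779]), [np.float64(0.02637884271623765), np.float64(0.026378842716237715)])
```

>>> carry_out(
  plan=[
    [0,-0.05,-0.02,-0.32,0,0,0],
    [0,-0.2,-0.07,-0.32,0,0,0.05],
    [0,-0.9,-0.29,-0.32,0,0,0.157],
    [0,-0.9,-0.29,-0.32,0,0,0.157],
    [0,-0.9,-0.29,-0.32,0,0,0.157],
    [0,-0.9,-0.29,-0.32,0,0,0.157],
    [0,-0.9,-0.29,-0.32,0,0,0.157],
    [0,-0.9,-0.29,-0.32,0,0,0.157],
  ],
)

```text
time_s: 1.15
position: [0.6022, 0.0433, 0.3587]
orientation: [-1.648, -2.675, 0.002]
contact_force: [-0.6, 0.2, -0.2]
finger_gap: 1.0
grip_force: 0.0
```

Run:
```python
from h import *
import pickle
s=get_state();im=read_camera('wrist')[...,::-1].copy();cv2.imwrite('pics/w1.png',im)
pickle.dump(s,open('w1.pkl','wb'))
print(s['time_s'],s['position'],yawof(s),s['qd'],s['contact_force'])
c=cam('wrist',s);print(proj(c,[.555,-.225,.05]),proj(c,[.57,-.039,.175]),proj(c,[.668,.187,0]))
print(row([.555,-.17,.32],117))
```

```text
1.15 [0.6022 0.0433 0.3587] 116.72932527321942 [-0.0544  0.0545 -0.0644  0.0307  0.0205 -0.0774] [-0.553   0.2441 -0.1988]
[181.6327 300.4705] [221.5671 238.5063] [363.7845  96.34  ]
[-0.4253 -0.3462  0.097  -0.0006  0.     -0.0024]
```

View pics/w1.png

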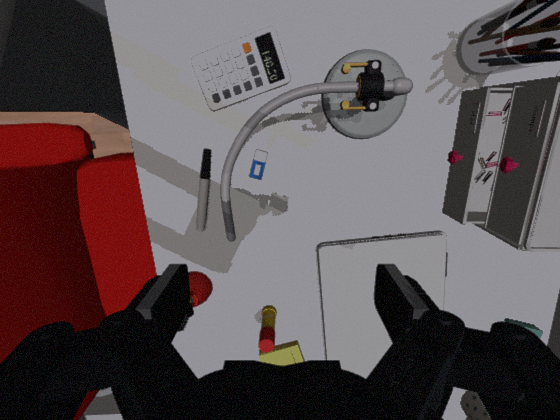

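The wrist view shows the rod tip at (232,240), the jaws and socket at (370,85), the post top at (405,86), the red head half hidden at (200,290), and the brush cup at (500,40). Next comes a view of the head, along with an enlarged crop of the rod.

>>> carry_out(
  plan=[
    [0,-0.4,-0.4,0.1,0,0,0],
    [0,-0.4,-0.4,0.1,0,0,0],
    [0,-0.4,-0.4,0.1,0,0,0],
    [0,-0.4,-0.4,0.1,0,0,0],
    [0,-0.4,-0.4,0.1,0,0,0],
  ],
)

```text
time_s: 1.82
position: [0.5303, -0.1687, 0.3182]
orientation: [-1.644, -2.675, 0.001]
contact_force: [0.0, -0.5, -0.0]
finger_gap: 0.999
grip_force: 0.0
```

Run:
```python
from h import *
import pickle
s=get_state();im=read_camera('wrist')[...,::-1].copy();cv2.imwrite('pics/w2.png',im)
pickle.dump(s,open('w2.pkl','wb'))
print(s['time_s'],s['position'],yawof(s),s['qd'])
c=cam('wrist',s);u,v=proj(c,[.555,-.225,.06]).astype(int);print(u,v)
w=cv2.imread('pics/w1.png')
a=cv2.resize(w[65:265,210:410],(400,400),interpolation=2)
u0,v0=max(u-65,0),max(v-65,0);b=cv2.resize(im[v0:v0+130,u0:u0+130],(400,400),interpolation=2);print(u0,v0)
cv2.imwrite('pics/c2.png',np.hstack([a,b]))
c1=cam('wrist',pickle.load(open('w1.pkl','rb')))
print(proj(c,[.57,-.039,.175]))
for p in[(475,48),(480,30)]:print(plane(c1,*p,0),plane(c1,*p,.1))
```

```text
1.825 [ 0.5303 -0.1687  0.3182] 116.86998177439345 [ 0.0543 -0.0012 -0.0253  0.0248  0.0073  0.0346]
278 219
213 154
[392.2232  83.7153]
[0.7767 0.3149 0.    ] [0.7356 0.2738 0.1   ]
[0.769  0.3368 0.    ] [0.7294 0.2913 0.1   ]
```

View pics/c2.png

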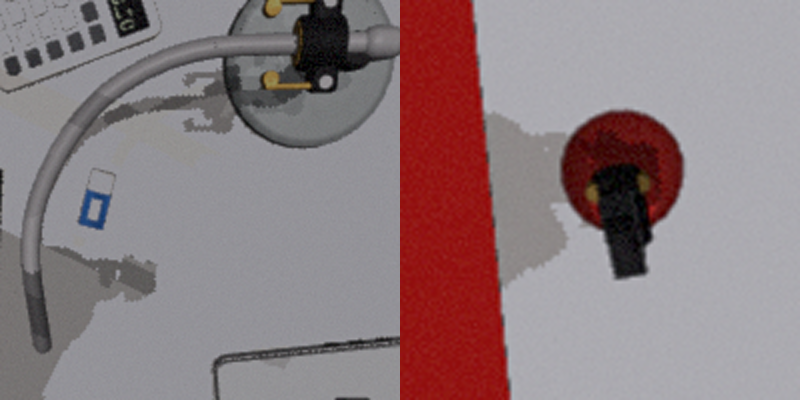

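Left crop: the rod tip is at w1 pixel (231.5,239.5), the centreline runs round the bend, and the socket face is at about (361,86.5). Right crop: the shade centre is at w2 (285,209), the studs are at (275,216) and (292,213), and the black fin leans downward in the image. I'll measure both now.

```bash
cat > rod.py <<'E'
from h import *
import pickle
from scipy.interpolate import splprep,splev
from scipy.ndimage import map_coordinates,gaussian_filter1d
c=cam('wrist',pickle.load(open('w1.pkl','rb')))
g=cv2.cvtColor(cv2.imread('pics/w1.png'),cv2.COLOR_BGR2GRAY).astype(float)
P=np.array([(43,349),(37,310),(32,270),(31,235),(36,200),(48,165),(65,130),(92,97),(125,72),(160,54),(200,45),(240,43),(290,43)])/2+[210,65]
tck,_=splprep(P.T,s=1);u=np.linspace(0.02,1,40)
X=np.array(splev(u,tck)).T;D=np.array(splev(u,tck,der=1)).T;D/=np.linalg.norm(D,axis=1)[:,None];N=np.c_[-D[:,1],D[:,0]]
t=np.arange(-9,9.01,.25);out=[]
for x,n,d in zip(X,N,D):
    prof=np.mean([map_coordinates(g,[(x[1]+k*d[1])+t*n[1],(x[0]+k*d[0])+t*n[0]],order=1) for k in(-1.5,0,1.5)],0)
    gr=np.abs(np.gradient(gaussian_filter1d(prof,2.5)))
    a=np.where((t<-2.5)&(t>-8),gr,0).argmax();b=np.where((t>2.5)&(t<8),gr,0).argmax()
    A=plane(c,*(x+t[a]*n),.175);B=plane(c,*(x+t[b]*n),.175)
    out.append(np.r_[(A+B)[:2]/2,np.linalg.norm(A-B)*1e3])
out=np.array(out)
E
python3 - <<'E'
from rod import *
print(np.c_[out[:,:2],out[:,2]*1][::2])
print('tip',plane(c,231.7,240,.175),'seat',plane(c,361,86.5,.175), 'postball',plane(c,405,86,.175))
w=cam('wrist',pickle.load(open('w2.pkl','rb')))
f=lambda x,y:(213+(x-400)/3.077,154+y/3.077)
print('shade',plane(w,*f(622,170),.022),'studs',plane(w,*f(592,192),.064),plane(w,*f(645,182),.064))
for p in[(612,277),(646,272),(640,175),(600,175)]:print('fin',p,plane(w,*f(*p),.1075))
E
```

```text
[[ 0.5771 -0.0305 10.6281]
 [ 0.5696 -0.0187 10.4865]
 [ 0.5621 -0.0072 10.3372]
 [ 0.5564  0.0051  8.8399]
 [ 0.5506  0.0168  8.9649]
 [ 0.5455  0.0288 10.8957]
 [ 0.5433  0.0414 10.4739]
 [ 0.5429  0.054  10.8282]
 [ 0.5433  0.0661 10.6792]
 [ 0.5438  0.0779  8.8119]
 [ 0.5463  0.0894  8.695 ]
 [ 0.5508  0.1002 10.0276]
 [ 0.5559  0.1104  9.9117]
 [ 0.5615  0.1203  8.3946]
 [ 0.5694  0.1285  9.7079]
 [ 0.5776  0.1362 10.0822]
 [ 0.5866  0.1434 10.2386]
 [ 0.596   0.1502  7.4644]
 [ 0.6065  0.1554 10.6082]
 [ 0.6167  0.161  11.0313]]
tip [ 0.5808 -0.0356  0.175 ] seat [0.627  0.1662 0.175 ] postball [0.6646 0.1856 0.175 ]
shade [ 0.5617 -0.2182  0.022 ] studs [ 0.5487 -0.2218  0.064 ] [ 0.5669 -0.2075  0.064 ]
fin (612, 277) [ 0.5658 -0.2366  0.1075]
fin (646, 272) [ 0.5768 -0.2287  0.1075]
fin (640, 175) [ 0.5564 -0.1945  0.1075]
fin (600, 175) [ 0.5429 -0.2014  0.1075]
```

Rod widths come out at about 10 mm, so the assumed height is right. The rod heads in at about 120° at the tip (0.581,-0.036). The seat is at (0.627,0.166) with its axis at about 30°. The head is at (0.564,-0.223) with yaw of about 127°; the shade, studs and fin agree on this.

Run:
```python
from h import *
import pickle
c=cam('wrist',pickle.load(open('w1.pkl','rb')))
print('glue',plane(c,268,310,0.01),plane(c,267,345,.094))
print(row([.564,-.223,.14],127),row([.564,-.223,.083],127))
```

```text
glue [ 0.6994 -0.2029  0.01  ] [ 0.7035 -0.2064  0.094 ]
[-0.1618  0.0105  0.4469 -0.     -0.0008 -0.1117] [-0.162   0.0105  0.5894 -0.     -0.0008 -0.1117]
```

>>> carry_out(
  plan=[
    [0,-0.16,0.01,0.3,0,0,-0.112],
    [0,-0.162,0.0105,0.44,0,0,-0.112],
    [0,-0.162,0.0105,0.5,0,0,-0.112],
    [0,-0.162,0.0105,0.54,0,0,-0.112],
    [0,-0.162,0.0105,0.589,0,0,-0.112],
    [0,-0.162,0.0105,0.589,0,0,-0.112],
  ],
)

```text
time_s: 2.62
position: [0.5644, -0.2219, 0.0829]
orientation: [-1.396, -2.812, -0.001]
contact_force: [-0.2, -1.1, 0.9]
finger_gap: 1.002
grip_force: 0.0
```

>>> carry_out(
  plan=[
    [1,0,0,0,0,0,0],
    [1,0,0,0,0,0,0],
    [1,0,0,0,0,0,0],
    [1,0,0,0,0,0,0],
    [1,0,0,0,0,0,0],
    [1,0,0,0,0,0,0],
  ],
  force=60,
)

```text
time_s: 3.38
position: [0.565, -0.224, 0.0843]
orientation: [1.399, 2.812, 0.0]
contact_force: [-1.7, 0.5, 4.8]
finger_gap: 0.125
grip_force: 61.7
```

Run:
```python
from h import *
s=get_state();print(s['time_s'],s['position'],yawof(s),s['finger_gap'],s['grip_force'],s['contact_force'],s['wrist_torque'])
# approach pose: bore behind the tip
tip=np.array([.581,-.036]);d=np.array([np.cos(np.radians(120)),np.sin(np.radians(120))])
p=tip-d*.05
print(row([.564,-.223,.14],127),row([*p,.193],120),p)
```

```text
3.375 [ 0.565  -0.224   0.0843] 127.07947829080005 0.1248279315166091 61.698979139328 [-1.7211  0.4804  4.7668] [ 0.0907  0.0066 -0.004 ]
[ 0.0033 -0.0004 -0.1392  0.0003  0.0005  0.0009] [ 0.2265  0.3    -0.2718  0.0003  0.0005  0.0787] [ 0.606  -0.0793]
```

>>> carry_out(
  plan=[
    [1,0,0,-0.14,0,0,0],
    [1,0.0,0,-0.28,0,0,0],
    [1,0.22,0.3,-0.277,0,0,0.079],
    [1,0.22,0.3,-0.277,0,0,0.079],
    [1,0.22,0.3,-0.277,0,0,0.079],
    [1,0.22,0.3,-0.277,0,0,0.079],
    [1,0.22,0.3,-0.277,0,0,0.079],
  ],
)

```text
time_s: 4.25
position: [0.6068, -0.0818, 0.1939]
orientation: [-1.571, -2.72, 0.001]
contact_force: [0.2, -0.7, -2.0]
finger_gap: 0.124
grip_force: 60.9
```

Run:
```python
from h import *
import pickle
s=get_state();im=read_camera('wrist')[...,::-1].copy();cv2.imwrite('pics/w3.png',im)
pickle.dump(s,open('w3.pkl','wb'))
print(s['time_s'],s['position'],yawof(s),s['qd'],s['contact_force'],s['wrist_torque'],s['grip_force'])
c=cam('wrist',s);y=np.radians(yawof(s));d=np.array([np.cos(y),np.sin(y),0])
nose=s['position']-[0,0,.0203]+.019*d
print(proj(c,nose),proj(c,[.581,-.036,.175]))
cv2.imwrite('pics/c3.png',cv2.resize(im[120:320,160:400],None,fx=3,fy=3,interpolation=2))
```

```text
4.25 [ 0.6068 -0.0818  0.1939] 119.97026660788697 [-0.0171 -0.0039 -0.0002  0.0005 -0.0012  0.0016] [ 0.1866 -0.6565 -2.0257] [-0.043   0.0016  0.0001] 60.94681978225708
[279.6495 217.8133] [280.5174 155.6964]
```

View pics/c3.png

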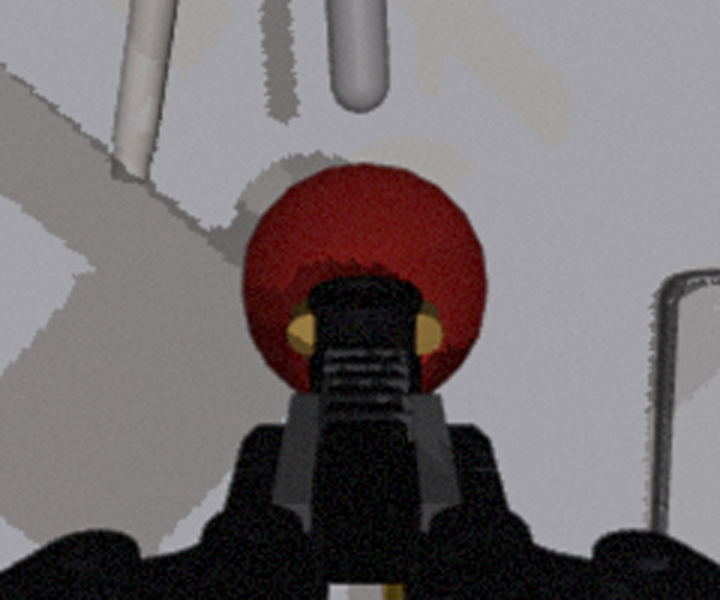

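The crop shows the rod tip at about (360,112), the sleeve front centred at about (366,280), and the studs at (300,331) and (430,329). The head is about 1 mm to the right of the rod's line, and the rod leans about 2° left. I'll measure this more finely.

Run:
```python
from h import *
import pickle
s=pickle.load(open('w3.pkl','rb'));c=cam('wrist',s);im=cv2.imread('pics/w3.png');g=cv2.GaussianBlur(cv2.cvtColor(im,cv2.COLOR_BGR2GRAY),(3,3),0).astype(float)
r0=R.from_rotvec(s['orientation'])
pts=[]
for v in range(100,152,4):
    d=np.gradient(g[v]);uc=int(280-(150-v)*.04)
    l=uc-14+np.argmax(np.abs(d[uc-14:uc-5]));r=uc+5+np.argmax(np.abs(d[uc+5:uc+15]))
    q=r0.inv().apply(plane(c,(l+r)/2,v,.175)-s['position']);pts.append([v,l,r,*(q*1e3)])
pts=np.array(pts);print(pts);k=np.polyfit(pts[:,3],pts[:,4],1);print('rod dy/dx deg',np.degrees(np.arctan(k[0])))
b,gg,rr=[im[...,i].astype(int) for i in range(3)]
m=(rr>90)&(gg>60)&(b<gg*.65);m[:215]=0;m[245:]=0
ys,xs=np.nonzero(m)
for sel in(xs<281,xs>=281):print('stud',xs[sel].min(),xs[sel].max(),ys[sel].min(),ys[sel].max(),ys[sel].mean())
# predicted stud pixels (bore 20.3 below TCP)
for y in(-.014,.014):print(proj(c,s['position']+r0.apply([.012,y,.0203])))
# sleeve edges in dark rows
for v in range(214,222,2):
    d=np.nonzero(g[v,240:320]<32)[0]+240;print(v,d.min(),d.max())
# rod path yaw
from rod import out
print(np.degrees(np.arctan2(np.gradient(out[:,1]),np.gradient(out[:,0])))[::3])
```

```text
[[100.     267.     288.      79.2792  -0.9014  18.9436]
 [104.     267.     288.      77.4478  -0.9081  18.9432]
 [108.     267.     288.      75.6037  -0.9149  18.9428]
 [112.     268.     288.      73.7467  -0.678   18.9421]
 [116.     268.     288.      71.8767  -0.684   18.9416]
 [120.     268.     288.      69.9936  -0.6901  18.9412]
 [124.     268.     289.      68.0972  -0.4499  18.9405]
 [128.     269.     289.      66.1875  -0.2079  18.9398]
 [132.     269.     289.      64.2642  -0.2124  18.9393]
 [136.     269.     289.      62.3272  -0.2169  18.9389]
 [140.     269.     289.      60.3764  -0.2214  18.9384]
 [144.     269.     290.      58.4117   0.0248  18.9377]
 [148.     270.     290.      56.4328   0.2728  18.9369]]
rod dy/dx deg -2.8603285961361564
stud 256 264 225 237 229.8181818181818
stud 299 307 225 237 230.95652173913044
[254.0877 229.9355]
[305.1763 229.9507]
214 242 297
216 242 299
218 242 319
220 243 300
[122.8361 122.9353 113.4957 112.9735  95.6465  87.9854  80.6144  67.0871
  63.1759  45.9706  40.7104  35.7302  32.7492  28.3463]
```

```bash
cat > path.py <<'E'
from h import *
import pickle,json,os
from scipy.interpolate import UnivariateSpline
ZT=.1953
def load():
    return np.array(json.load(open('rodpts.json')))       # true-frame rod centre points, tip first, mm spaced
def head_at(C,s):
    """best head (bore xy, yaw) with bore at arclength s(mm) from the tip"""
    L=np.arange(len(C))*1.0
    a=max(s-15,0);b=min(max(s+19,12),len(C)-1);P=C[int(a):int(b)+1]
    m=P.mean(0);d=np.linalg.svd(P-m)[2][0]
    if d@(P[-1]-P[0])<0:d=-d
    n=np.array([-d[1],d[0]]);o=(P-m)@n;m=m+n*(o.max()+o.min())/2
    r=C[int(s)] if 0<=s<len(C) else (C[0]+(C[1]-C[0])/np.linalg.norm(C[1]-C[0])*s*1e-3)
    return m+d*((r-m)@d),np.degrees(np.arctan2(d[1],d[0]))
def pose(p,yaw,z=ZT):
    y=np.radians(yaw);return np.array([p[0],p[1],z]),R.from_matrix([[np.cos(y),np.sin(y),0],[np.sin(y),-np.cos(y),0],[0,0,-1.]])
def cmd():
    q=json.load(open('cmd.json'));return np.array(q[:3]),R.from_rotvec(q[3:])
def rows(poses):
    p0,r0=cmd();o=[]
    for p,r in poses:o.append(np.r_[np.round(r0.inv().apply(p-p0)/.4,4),np.round((r0.inv()*r).as_rotvec()/(np.pi/2),4)])
    json.dump([*(p0+r0.apply(o[-1][:3]*.4)),*(r0*R.from_rotvec(o[-1][3:]*np.pi/2)).as_rotvec()],open('next.json','w'))
    print([[1]+[float(x) for x in q] for q in o])
def done():os.replace('next.json','cmd.json')
def plan(s0,s1,n,off=(0,0),dyaw=0,dz=0):
    """rows from s0 to s1 in n steps; off = lateral world offset m"""
    C=load();P=[]
    for s in np.linspace(s0,s1,n+1)[1:]:
        p,y=head_at(C,s);P.append(pose(p+np.array(off),y+dyaw,ZT+dz))
    rows(P);print('end',P[-1][0],round(y+dyaw,2))
E
python3 - <<'E'
from path import *
from rod import out
s=pickle.load(open('w3.pkl','rb'));r0=R.from_rotvec(s['orientation'])
json.dump([*s['position'],*s['orientation']],open('cmd.json','w'))
tip=(s['position']+r0.apply([.0518,.00045-.001,0]))[:2]   # minus camera bias
k=np.radians(122.8);d=np.array([np.cos(k),np.sin(k)])
near=[tip+d*t for t in np.arange(0,.021,.004)]
q=out[:,:2]-1e-3*np.array([.891,.454])
q=q[(q-tip)@d>.024] 
q=q[q[:,1]>tip[1]+.02]
P=np.vstack([near,q,[[.627-.0009,.1662-.0005]]])
L=np.r_[0,np.cumsum(np.linalg.norm(np.diff(P,axis=0),axis=1))]
sx=[UnivariateSpline(L,P[:,i],k=4,s=len(L)*(.0004)**2) for i in(0,1)]
l=np.arange(0,L[-1],.001);C=np.c_[sx[0](l),sx[1](l)]
json.dump(C.tolist(),open('rodpts.json','w'))
print(len(C),C[0],C[-1],'resid',np.abs(np.c_[sx[0](L),sx[1](L)]-P).max())
a=np.degrees(np.arctan2(np.gradient(C[:,1]),np.gradient(C[:,0])));print(a[::10])
plan(-50,-27,4)
E
```

```text
252 [ 0.5806 -0.0365] [0.6255 0.1646] resid 0.0012836963244186317
[126.619  125.7264 124.0753 121.793  118.9502 115.6011 111.7924 107.5699
 102.9824  98.083   92.9277  87.5723  82.0671  76.4513  70.7534  65.0232
  59.3347  53.7732  48.4259  43.3726  38.6801  34.3999  30.5712  27.2259
  24.3974  22.1325]
[[1, 0.0208, 0.0117, -0.0034, -0.0007, -0.0002, -0.0687], [1, 0.0351, 0.0101, -0.0034, -0.0007, -0.0002, -0.0687], [1, 0.0494, 0.0086, -0.0034, -0.0007, -0.0002, -0.0687], [1, 0.0637, 0.007, -0.0034, -0.0007, -0.0002, -0.0687]]
end [ 0.5965 -0.0583  0.1953] 126.15
```

```bash
cat > fit.py <<'E'
from path import *
from scipy.optimize import least_squares
from scipy.spatial import cKDTree
def curve(x):
    """tip-first centreline, 1 mm spacing: tip pose, 4 kinks, radius"""
    px,py,th=x[:3];k=x[3:7];Rr=x[7];ds=.001;seg=Rr*np.pi/10
    n=int(round((.040+5*seg+.027)/ds));P=[[px,py]]
    # kinks counted from the post: 72 deg comes first from the tip
    for i in range(n):
        l=(i+.5)*ds;a=th
        if l>.040:a-=min(l-.040,5*seg)/Rr
        for j in range(4):
            a+=k[j]*np.clip((l-(.040+(j+1)*seg-.002))/.004,0,1)
        P.append([P[-1][0]+ds*np.cos(a),P[-1][1]+ds*np.sin(a)])
    return np.array(P),a
def fit(P,tip,W=1.):
    def res(x):
        C,a=curve(x);T=cKDTree(C);d,i=T.query(P);i=np.clip(i,1,len(C)-2)
        t=C[i+1]-C[i-1];t/=np.linalg.norm(t,axis=1)[:,None];e=P-C[i]
        return np.r_[(e[:,1]*t[:,0]-e[:,0]*t[:,1])/.0005,(C[0]-tip)/.001,x[3:7]/.05,(x[7]-.115)/.001]
    r=least_squares(res,[*tip,np.radians(121),0,0,0,0,.115],diff_step=1e-4,x_scale=[.01,.01,.1,.1,.1,.1,.1,.01]);return r.x,res(r.x)
E
python3 - <<'E'
from fit import *
from rod import out
s=pickle.load(open('w3.pkl','rb'));r0=R.from_rotvec(s['orientation'])
tip=(s['position']+r0.apply([.0518,.00045-.001,0]))[:2]
w3=np.array([(s['position']+r0.apply([x*1e-3,(y-1)*1e-3,0]))[:2] for x,y in[(79.3,-.9),(73.7,-.68),(68.1,-.45),(62.3,-.22),(56.4,.27)]])
q=out[:,:2]-1e-3*np.array([.891,.454])
P=np.vstack([q,w3]);x,r=fit(P,tip);print(x,np.round(r[:len(P)]*.5,2),np.round(r[len(P):],2))
C,a=curve(x);print(len(C),C[0],C[-1],np.degrees(a))
json.dump(C.tolist(),open('rodpts.json','w'))
plan(-50,-27,4)
E
```

```text
[ 0.5804 -0.0376  2.1342 -0.0059  0.0143 -0.0688 -0.0153  0.1144] [ 0.11  0.17  0.16  0.18  0.32  0.44 -1.08 -0.57 -0.61  0.34  0.54  0.43
  0.23 -0.07 -0.37 -0.67 -0.51  0.41  0.4   0.45  0.43 -0.37 -0.46 -0.28
 -0.13  0.55  0.68  0.62 -0.22 -0.27 -0.35 -0.35 -0.22 -0.16  0.45 -0.8
  0.08  0.17  0.16  0.2   0.01  0.02  0.01  0.02 -0.23] [-0.04 -0.36 -0.12  0.29 -1.38 -0.31 -0.61]
248 [ 0.5804 -0.0376] [0.6223 0.1637] 27.948969996837754
[[1, 0.0182, 0.0025, -0.0034, -0.0007, -0.0002, -0.0257], [1, 0.0326, 0.002, -0.0034, -0.0007, -0.0002, -0.0257], [1, 0.047, 0.0014, -0.0034, -0.0007, -0.0002, -0.0257], [1, 0.0613, 0.0008, -0.0034, -0.0007, -0.0002, -0.0257]]
end [ 0.5949 -0.0604  0.1953] 122.28
```

>>> carry_out(
  plan=[
    [1,0.018,0.0025,-0.0034,0,0,-0.0257],
    [1,0.0326,0.002,-0.0034,0,0,-0.0257],
    [1,0.047,0.0014,-0.0034,0,0,-0.0257],
    [1,0.0613,0.0008,-0.0034,0,0,-0.0257],
    [1,0.0613,0.0008,-0.0034,0,0,-0.0257],
  ],
)

```text
time_s: 4.92
position: [0.5951, -0.0593, 0.1959]
orientation: [1.515, 2.752, 0.0]
contact_force: [-0.4, -0.5, -1.7]
finger_gap: 0.124
grip_force: 61.0
```

```bash
cat > look.py <<'E'
from fit import *
def look(vs,show=True):
    """rod centre ahead in tool frame (mm), searched round the fitted rod"""
    s=get_state();im=read_camera('wrist')[...,::-1].copy();c=cam('wrist',s);r0=R.from_rotvec(s['orientation'])
    g=cv2.GaussianBlur(cv2.cvtColor(im,cv2.COLOR_BGR2GRAY),(3,3),0).astype(float)
    b=r0.apply([0,.001,0]) # camera bias in tool y
    C=load();pr=np.array([proj(c,[*(p+b[:2]),.175]) for p in C]);dp=np.gradient(pr,axis=0);dp/=np.linalg.norm(dp,axis=1)[:,None]
    t=np.arange(-18,18.01,.25);o=[]
    for i in vs:
        x=pr[i];n=np.array([-dp[i][1],dp[i][0]]);d=dp[i]
        if not(20<x[0]<540 and 5<x[1]<215):continue
        from scipy.ndimage import map_coordinates
        pf=np.mean([map_coordinates(g,[x[1]+k*d[1]+t*n[1],x[0]+k*d[0]+t*n[0]],order=1) for k in(-2,0,2)],0)
        gr=np.abs(np.gradient(pf));w=np.linalg.norm(proj(c,[*(C[i]+b[:2]),.175])-proj(c,[*(C[i]+b[:2]+.005*np.array([-1,1])/2**.5),.175]))
        w=c[2]/np.linalg.norm(np.array([*C[i],.175])-c[0])*.005   # half width px approx
        sc=[np.interp(m-w,t,gr)*np.interp(m+w,t,gr) for m in np.arange(-7,7.1,.25)]
        m=np.arange(-7,7.1,.25)[np.argmax(sc)]
        q=plane(c,*(x+m*n),.175)-b;o.append([i,m,m/w*5,*q[:2]])
    return s,im,c,np.array(o)
E
python3 - <<'E'
from look import *
done()
s,im,c,o=look(range(2,120,6));cv2.imwrite('pics/w4.png',im)
p,r=cmd();print(s['time_s'],s['position'],p,yawof(s),s['contact_force'],s['wrist_torque'])
print(o[:,:3])
b=im.astype(int);m=(b[...,2]>90)&(b[...,1]>60)&(b[...,0]<b[...,1]*.65);m[:215]=0;m[245:]=0
ys,xs=np.nonzero(m);print('studs',xs.min(),xs.max(),ys.mean())
plan(-27,1,8)
E
```

```text
4.925 [ 0.5951 -0.0593  0.1959] [ 0.5949 -0.0604  0.1953] 122.3171962692232 [-0.3687 -0.4954 -1.6933] [-0.0201  0.0197  0.0513]
[[ 2.     -3.25   -1.74  ]
 [ 8.     -0.25   -0.1327]
 [14.     -0.25   -0.1317]
 [20.     -0.25   -0.1308]
 [26.     -0.25   -0.1302]
 [32.     -0.5    -0.2593]
 [38.     -0.5    -0.2587]
 [44.     -1.     -0.5168]
 [50.     -0.5    -0.2584]
 [56.     -0.5    -0.2588]
 [62.      0.5     0.2595]
 [68.      0.75    0.3909]
 [74.      0.5     0.262 ]
 [80.     -1.75   -0.9229]
 [86.     -1.75   -0.93  ]
 [92.     -1.75   -0.9381]]
studs 256 307 230.30434782608697
[[1, 0.0088, 0.0, -0.0, -0.0, 0.0, 0.0], [1, 0.0175, 0.0, -0.0, -0.0, 0.0, 0.0], [1, 0.0263, 0.0, -0.0, -0.0, 0.0, 0.0], [1, 0.035, 0.0, -0.0, -0.0, 0.0, 0.0], [1, 0.0438, 0.0, -0.0, -0.0, 0.0, 0.0], [1, 0.0525, 0.0, -0.0, -0.0, 0.0, 0.0], [1, 0.0613, 0.0, -0.0, -0.0, 0.0, 0.0], [1, 0.07, 0.0, -0.0, -0.0, 0.0, 0.0]]
end [ 0.5799 -0.0367  0.1953] 122.28
```

>>> carry_out(
  plan=[
    [1,0.009,0,0,0,0,0],
    [1,0.0175,0,0,0,0,0],
    [1,0.026,0,0,0,0,0],
    [1,0.035,0,0,0,0,0],
  ],
)

```text
time_s: 5.48
position: [0.5877, -0.0477, 0.1958]
orientation: [-1.516, -2.752, -0.0]
contact_force: [-0.3, 0.4, -1.2]
finger_gap: 0.126
grip_force: 60.9
```

```bash
cat >> path.py <<'E'
def setcmd(row):
    """book the last row actually sent (6 numbers)"""
    p0,r0=cmd();q=np.array(row);json.dump([*(p0+r0.apply(q[:3]*.4)),*(r0*R.from_rotvec(q[3:]*np.pi/2)).as_rotvec()],open('cmd.json','w'))
def stat():
    s=get_state();p,r=cmd();Q=R.from_rotvec(s['orientation'])
    print('t',s['time_s'],'F tool',Q.inv().apply(s['contact_force']),'T tool',Q.inv().apply(s['wrist_torque']),'lag mm',Q.inv().apply(s['position']-p)*1e3,'yaw',yawof(s),'cmdyaw',np.degrees(np.arctan2(*r.as_matrix()[1::-1,0])),'gap',s['finger_gap'])
E
python3 - <<'E'
from look import *
setcmd([.035,0,0,0,0,0]);stat()
plan(-13,17,8)
E
```

```text
t 5.475 F tool [ 0.4782 -0.002   1.2164] T tool [ 0.0224 -0.045   0.029 ] lag mm [ 0.5793  0.7343 -0.5584] yaw 122.29317707563283 cmdyaw 122.2832761190228 gap 0.12585439797766537
[[1, 0.0094, 0.0, -0.0, -0.0, 0.0, 0.0], [1, 0.0188, 0.0, -0.0, -0.0, 0.0, 0.0], [1, 0.0281, 0.0, -0.0, -0.0, 0.0, 0.0], [1, 0.0375, 0.0, -0.0, -0.0, 0.0, 0.0], [1, 0.045, 0.0, -0.0, -0.0, 0.0, 0.0], [1, 0.055, 0.0, -0.0, -0.0, 0.0, 0.0], [1, 0.065, 0.0, -0.0, -0.0, 0.0, 0.0], [1, 0.075, 0.0, -0.0, -0.0, 0.0, 0.0]]
end [ 0.5714 -0.0232  0.1953] 122.28
```

>>> carry_out(
  plan=[
    [1,0.009,-0.0005,0,0,0,0],
    [1,0.019,-0.001,0,0,0,0],
    [1,0.028,-0.001,0,0,0,0],
    [1,0.0375,-0.001,0,0,0,0],
    [1,0.045,-0.001,0,0,0,0],
    [1,0.055,-0.001,0,0,0,0],
    [1,0.065,-0.001,0,0,0,0],
    [1,0.075,-0.001,0,0,0,0],
  ],
)

```text
time_s: 6.48
position: [0.5713, -0.0225, 0.1959]
orientation: [-1.516, -2.752, 0.0]
contact_force: [0.9, 0.5, -1.8]
finger_gap: 0.127
grip_force: 60.9
```

Run:
```python
from look import *
setcmd([.075,-.001,0,0,0,0]);stat()
s,im,c,o=look(range(2,200,5));cv2.imwrite('pics/w5.png',im)
print(o[:,[0,2]].T);json.dump(o.tolist(),open('o5.json','w'))
plan(17,37,7)
```

```text
t 6.475 F tool [-0.0257  1.0386  1.7696] T tool [-0.0238  0.0026  0.0514] lag mm [ 0.5886  0.7128 -0.566 ] yaw 122.29180980097614 cmdyaw 122.2832761190228 gap 0.1268955261189462
[[ 42.      47.      52.      57.      62.      67.      72.      77.
   82.      87.      92.      97.     102.     107.     112.     117.
  122.     127.     132.     137.     142.     147.     152.     157.    ]
 [ -0.2692   0.      -0.2652  -0.1317  -0.262   -0.6521  -0.3899  -0.2592
   -0.2588  -0.2586   0.       0.7773   0.909    0.6515   0.       0.2631
    0.2647   1.7325   0.4029   2.0318  -3.1442   0.2761  -2.6501   1.5509]]
[[1, 0.005, 0.001, -0.0, -0.0, 0.0, 0.0], [1, 0.0125, 0.001, -0.0, -0.0, 0.0, 0.0], [1, 0.02, 0.0011, -0.0, -0.0, 0.0, 0.0004], [1, 0.0275, 0.0012, -0.0, -0.0, 0.0, 0.0017], [1, 0.035, 0.0013, -0.0, -0.0, 0.0, 0.0045], [1, 0.0425, 0.0015, -0.0, -0.0, 0.0, 0.009], [1, 0.05, 0.0017, -0.0, -0.0, 0.0, 0.0156]]
end [ 0.5609 -0.0062  0.1953] 120.88
```

```bash
cat >> look.py <<'E'
def refit(files):
    from rod import out
    q=[out[:,:2]-1e-3*np.array([.891,.454])]
    s=pickle.load(open('w3.pkl','rb'));r0=R.from_rotvec(s['orientation'])
    tip=(s['position']+r0.apply([.0518,-.00055,0]))[:2]
    q.append(np.array([(s['position']+r0.apply([x*1e-3,(y-1)*1e-3,0]))[:2] for x,y in[(79.3,-.9),(73.7,-.68),(68.1,-.45),(62.3,-.22),(56.4,.27)]]))
    for f in files:
        o=np.array(json.load(open(f)));o=o[np.abs(o[:,2])<1.4];q+=[o[:,3:5]]*2
    P=np.vstack(q);x,r=fit(P,tip);C,a=curve(x);json.dump(C.tolist(),open('rodpts.json','w'))
    print('fit',x,'rms',np.std(r[:len(P)]*.5),'seat',C[-1],np.degrees(a),len(C))
E
python3 - <<'E'
from look import *
s=get_state();p,r=cmd();p=p+r.apply([.0006,.0007,-.0005]);json.dump([*p,*r.as_rotvec()],open('cmd.json','w'))
o=np.array(json.load(open('o5.json')));o=o[o[:,0]<125];json.dump(o.tolist(),open('o5.json','w'))
refit(['o5.json']);stat();plan(17,41,8)
E
```

```text
fit [ 0.5806 -0.0377  2.1391 -0.0237  0.0412 -0.0808 -0.0151  0.1143] rms 0.3641525108283062 seat [0.6212 0.1631] 28.068397020074965 247
t 6.525 F tool [-0.1002 -0.0243  1.7504] T tool [-0.0112  0.0403 -0.0347] lag mm [ 0.4421  0.0858 -0.0704] yaw 122.30376459423249 cmdyaw 122.2832761190228 gap 0.1271588009319499
[[1, 0.0055, -0.0008, 0.0012, -0.0, 0.0, -0.0031], [1, 0.013, -0.0009, 0.0012, -0.0, 0.0, -0.003], [1, 0.0205, -0.0008, 0.0012, -0.0, 0.0, -0.0024], [1, 0.028, -0.0007, 0.0012, -0.0, 0.0, -0.0006], [1, 0.0355, -0.0006, 0.0012, -0.0, 0.0, 0.0027], [1, 0.043, -0.0005, 0.0012, -0.0, 0.0, 0.0079], [1, 0.0505, -0.0003, 0.0012, -0.0, 0.0, 0.0152], [1, 0.058, -0.0, 0.0012, -0.0, 0.0, 0.0246]]
end [ 0.5589 -0.0029  0.1953] 120.07
```

>>> carry_out(
  plan=[
    [1,0.0055,-0.0008,0.001,0,0,-0.002],
    [1,0.013,-0.0009,0.001,0,0,-0.002],
    [1,0.0205,-0.0008,0.001,0,0,-0.0015],
    [1,0.028,-0.0007,0.001,0,0,0],
    [1,0.0355,-0.0006,0.001,0,0,0.003],
    [1,0.043,-0.0005,0.001,0,0,0.008],
    [1,0.0505,-0.0003,0.001,0,0,0.015],
    [1,0.058,0,0.001,0,0,0.0246],
  ],
)

```text
time_s: 7.52
position: [0.5589, -0.003, 0.1954]
orientation: [-1.57, -2.721, 0.0]
contact_force: [-0.1, 0.1, -1.9]
finger_gap: 0.123
grip_force: 61.0
```

Run:
```python
from look import *
setcmd([.058,0,.001,0,0,.0246]);stat();plan(41,61,8)
```

```text
t 7.525 F tool [ 0.1046 -0.0717  1.86  ] T tool [ 0.0151 -0.0282  0.0069] lag mm [-0.0748 -0.0052 -0.0279] yaw 120.01966527441041 cmdyaw 120.06927611552906 gap 0.12255772306391154
[[1, 0.005, 0.0, 0.0002, -0.0, 0.0, 0.0074], [1, 0.0124, 0.0002, 0.0002, 0.0, 0.0, 0.0202], [1, 0.0174, 0.0003, 0.0002, 0.0, 0.0, 0.0297], [1, 0.0249, 0.0007, 0.0002, 0.0, 0.0, 0.0451], [1, 0.0298, 0.001, 0.0002, 0.0, 0.0, 0.056], [1, 0.0373, 0.0016, 0.0002, 0.0, 0.0, 0.0726], [1, 0.0422, 0.0022, 0.0002, 0.0, 0.0, 0.0839], [1, 0.0496, 0.0032, 0.0002, 0.0, 0.0, 0.1012]]
end [0.5501 0.0149 0.1953] 110.96
```

No contact so far. I'll carry on round the bend.

>>> carry_out(
  plan=[
    [1,0.005,0,0,0,0,0.0074],
    [1,0.0124,0.0002,0,0,0,0.02],
    [1,0.0174,0.0003,0,0,0,0.03],
    [1,0.025,0.0007,0,0,0,0.045],
    [1,0.03,0.001,0,0,0,0.056],
    [1,0.0373,0.0016,0,0,0,0.0726],
    [1,0.0422,0.0022,0,0,0,0.084],
    [1,0.0496,0.0032,0,0,0,0.101],
  ],
)

```text
time_s: 8.52
position: [0.5502, 0.0147, 0.1954]
orientation: [1.782, 2.587, -0.0]
contact_force: [0.7, -0.2, -0.1]
finger_gap: 0.127
grip_force: 61.0
```

Run:
```python
from look import *
setcmd([.0496,.0032,0,0,0,.101]);stat()
s,im,c,o=look(range(64,230,4));cv2.imwrite('pics/w6.png',im)
print(o[:,[0,2]].T);json.dump(o.tolist(),open('o6.json','w'))
plan(61,81,8)
```

```text
t 8.525 F tool [-0.4685  0.6103  0.0946] T tool [-0.0038 -0.0134  0.0149] lag mm [-0.1651  0.0603 -0.0626] yaw 110.8923846072911 cmdyaw 110.97927610133728 gap 0.12669262268701717
[[ 84.      88.      92.      96.     100.     104.     108.     112.
  116.     120.     124.     128.     132.     136.     140.     144.
  148.     152.     156.     160.     164.     168.     172.     176.
  180.     184.     188.     192.     196.     200.     204.     208.
  212.     216.     220.     224.     228.    ]
 [  0.      -0.1338   0.       0.1323   0.      -0.3933   0.1307   0.1303
    0.26     0.3893   0.5186   0.6482   0.6485   1.4283   0.9106   1.0433
    0.5233   0.3941   0.2639   1.5919   0.1334   0.1343  -0.1352  -0.2724
    0.1372   1.6605   0.5583   0.4224   0.2842   0.1435   0.1449  -0.1463
   -0.5914  -0.5976  -1.0568  -1.2207  -1.2341]]
[[1, 0.005, -0.0, 0.0002, 0.0, 0.0, 0.012], [1, 0.0124, 0.0001, 0.0002, 0.0, 0.0, 0.0301], [1, 0.0174, 0.0003, 0.0002, 0.0, 0.0, 0.0424], [1, 0.0248, 0.0007, 0.0002, 0.0, 0.0, 0.0609], [1, 0.0298, 0.0011, 0.0002, 0.0, 0.0, 0.0733], [1, 0.0372, 0.0019, 0.0002, 0.0, 0.0, 0.092], [1, 0.0421, 0.0026, 0.0002, 0.0, 0.0, 0.1044], [1, 0.0494, 0.0038, 0.0002, 0.0, 0.0, 0.1228]]
end [0.5444 0.0339 0.1953] 99.93
```

Run:
```python
from look import *
refit(['o5.json','o6.json']);plan(61,81,8,dz=.0008)
```

```text
fit [ 0.5802 -0.0372  2.1361 -0.0331  0.0333 -0.0694 -0.0087  0.115 ] rms 0.35106802486481714 seat [0.6235 0.1647] 27.92915959060595 249
[[1, 0.0066, 0.0001, -0.0018, 0.0, 0.0, 0.0134], [1, 0.0141, 0.0002, -0.0018, 0.0, 0.0, 0.0319], [1, 0.0191, 0.0004, -0.0018, 0.0, 0.0, 0.0445], [1, 0.0265, 0.0009, -0.0018, 0.0, 0.0, 0.0636], [1, 0.0314, 0.0013, -0.0018, 0.0, 0.0, 0.0764], [1, 0.0388, 0.0021, -0.0018, 0.0, 0.0, 0.0957], [1, 0.0437, 0.0029, -0.0018, 0.0, 0.0, 0.1086], [1, 0.0511, 0.0041, -0.0018, 0.0, 0.0, 0.1276]]
end [0.5443 0.0345 0.1961] 99.49
```

>>> carry_out(
  plan=[
    [1,0.006,0.0001,-0.0018,0,0,0.013],
    [1,0.014,0.0002,-0.0018,0,0,0.032],
    [1,0.019,0.0004,-0.0018,0,0,0.0445],
    [1,0.0265,0.0009,-0.0018,0,0,0.0636],
    [1,0.0314,0.0013,-0.0018,0,0,0.0764],
    [1,0.0388,0.0021,-0.0018,0,0,0.0957],
    [1,0.0437,0.0029,-0.0018,0,0,0.1086],
    [1,0.0511,0.0041,-0.0018,0,0,0.1276],
  ],
)

```text
time_s: 9.57
position: [0.5444, 0.0344, 0.1961]
orientation: [-2.032, -2.396, 0.0]
contact_force: [-1.1, -0.3, -3.2]
finger_gap: 0.126
grip_force: 60.8
```

Run:
```python
from look import *
setcmd([.0511,.0041,-.0018,0,0,.1276]);stat()
plan(81,99,8,dz=.0008)
```

```text
t 9.575 F tool [-0.1551 -1.1614  3.1886] T tool [ 0.1729 -0.0521  0.0095] lag mm [-0.1162  0.0579 -0.019 ] yaw 99.39729946221935 cmdyaw 99.49527608543181 gap 0.12576637146177083
[[1, 0.0049, -0.0, 0.0, 0.0, 0.0, 0.0125], [1, 0.0099, 0.0, 0.0, 0.0, 0.0, 0.0248], [1, 0.0149, 0.0001, 0.0, 0.0, 0.0, 0.0368], [1, 0.0223, 0.0004, 0.0, 0.0, 0.0, 0.0543], [1, 0.0273, 0.0008, 0.0, 0.0, 0.0, 0.0655], [1, 0.0322, 0.0012, 0.0, 0.0, 0.0, 0.0765], [1, 0.0372, 0.0018, 0.0, 0.0, 0.0, 0.0871], [1, 0.0446, 0.0027, 0.0, 0.0, 0.0, 0.1025]]
end [0.5424 0.0523 0.1961] 90.27
```

>>> carry_out(
  plan=[
    [1,0.005,-0.0005,0.001,0,0,0.0125],
    [1,0.01,-0.001,0.001,0,0,0.0248],
    [1,0.015,-0.001,0.001,0,0,0.0368],
    [1,0.0223,-0.0006,0.001,0,0,0.0543],
    [1,0.0273,-0.0002,0.001,0,0,0.0655],
    [1,0.0322,0.0002,0.001,0,0,0.0765],
    [1,0.0372,0.0008,0.001,0,0,0.087],
    [1,0.0446,0.0017,0.001,0,0,0.1025],
  ],
)

```text
time_s: 10.58
position: [0.5422, 0.0521, 0.1958]
orientation: [2.218, 2.225, 0.0]
contact_force: [0.1, -0.5, -1.9]
finger_gap: 0.126
grip_force: 61.0
```

Run:
```python
from look import *
setcmd([.0446,.0017,.001,0,0,.1025]);stat()
s,im,c,o=look(range(100,249,4));cv2.imwrite('pics/w7.png',im)
print(o[:,[0,2]].T);json.dump(o.tolist(),open('o7.json','w'))
plan(99,117,8,dz=.0004)
```

```text
t 10.575 F tool [-0.5224  0.1085  1.9055] T tool [-0.0338 -0.0117 -0.0178] lag mm [-0.1175  0.1769 -0.0867] yaw 90.18980017542907 cmdyaw 90.27027607587769 gap 0.12604824547450716
[[120.     124.     128.     132.     136.     140.     144.     148.
  152.     156.     160.     164.     168.     172.     176.     180.
  184.     188.     192.     196.     200.     204.     208.     212.
  216.     220.     224.     228.     232.     236.     240.     244.
  248.    ]
 [  0.271    0.1346   0.2674   0.133    0.2645   0.3949   0.2622   0.1307
    0.2607   0.1301   0.1299   0.2597   0.2598   0.13     0.2604   0.2609
   -0.6542  -0.6565  -0.3956   0.1325   0.1332  -0.6699   0.6743   0.
    0.1368   0.      -0.4171  -0.1402  -0.566   -0.9999  -0.7211  -1.1653
   -1.6188]]
[[1, 0.0051, 0.001, 0.0, 0.0, 0.0, 0.0099], [1, 0.0101, 0.001, 0.0, 0.0, 0.0, 0.0195], [1, 0.0151, 0.0011, 0.0, 0.0, 0.0, 0.029], [1, 0.0226, 0.0014, 0.0, 0.0, 0.0, 0.0431], [1, 0.0275, 0.0017, 0.0, 0.0, 0.0, 0.0523], [1, 0.0325, 0.0021, 0.0, 0.0, 0.0, 0.0616], [1, 0.0375, 0.0025, 0.0, 0.0, 0.0, 0.0709], [1, 0.0449, 0.0033, 0.0, 0.0, 0.0, 0.085]]
end [0.5433 0.0702 0.1957] 82.62
```

Run:
```python
from look import *
refit(['o5.json','o6.json','o7.json','o7.json']);plan(99,121,8,dz=.0004)
```

```text
fit [ 0.5808 -0.0376  2.1429 -0.0281  0.0333 -0.0503 -0.0165  0.1136] rms 0.3383996171473714 seat [0.62   0.1636] 29.244414829744255 246
[[1, 0.0034, 0.0011, 0.0, 0.0, 0.0, 0.0062], [1, 0.0109, 0.0011, 0.0, 0.0, 0.0, 0.0208], [1, 0.0184, 0.0013, 0.0, 0.0, 0.0, 0.035], [1, 0.0258, 0.0017, 0.0, 0.0, 0.0, 0.0491], [1, 0.0308, 0.002, 0.0, 0.0, 0.0, 0.0585], [1, 0.0382, 0.0027, 0.0, 0.0, 0.0, 0.0728], [1, 0.0456, 0.0035, 0.0, 0.0, 0.0, 0.0873], [1, 0.053, 0.0046, 0.0, 0.0, 0.0, 0.1024]]
end [0.5437 0.0735 0.1957] 81.06
```

>>> carry_out(
  plan=[
    [1,0.004,0.0006,0,0,0,0.0066],
    [1,0.011,0.0008,0,0,0,0.0208],
    [1,0.0184,0.001,0,0,0,0.035],
    [1,0.0255,0.0015,0,0,0,0.0491],
    [1,0.031,0.002,0,0,0,0.0585],
    [1,0.0382,0.0027,0,0,0,0.0728],
    [1,0.0456,0.0035,0,0,0,0.0873],
    [1,0.053,0.0046,0,0,0,0.1024],
  ],
)

```text
time_s: 11.62
position: [0.5439, 0.0734, 0.1958]
orientation: [2.389, 2.04, 0.0]
contact_force: [0.5, 0.3, -1.9]
finger_gap: 0.123
grip_force: 61.0
```

Run:
```python
from look import *
setcmd([.053,.0046,0,0,0,.1024]);stat()
s,im,c,o=look(range(130,246,4));cv2.imwrite('pics/w8.png',im)
print(o[:,[0,2]].T);json.dump(o.tolist(),open('o8.json','w'))
plan(121,143,8,dz=.0004)
```

```text
t 11.625 F tool [0.398  0.3983 1.9142] T tool [-0.0132 -0.0209 -0.0233] lag mm [-0.0238  0.1971 -0.0931] yaw 80.96945827951413 cmdyaw 81.05427607028176 gap 0.1231854909238507
[[146.     150.     154.     158.     162.     166.     170.     174.
  178.     182.     186.     190.     194.     198.     202.     206.
  210.     214.     218.     222.     226.     230.     234.     238.
  242.    ]
 [  0.2693   0.1338   0.2661   0.3972   0.      -1.4441  -1.3086  -0.1305
    0.1303   0.1301   0.1301   0.1301   0.1302  -0.5218  -0.523   -0.6557
    0.      -0.661   -0.6642  -0.935   -0.8063   0.2705  -0.1362  -0.2744
   -0.1383]]
[[1, 0.005, -0.0001, 0.0, 0.0, 0.0, 0.0103], [1, 0.0125, 0.0, 0.0, 0.0, 0.0, 0.0265], [1, 0.0199, 0.0004, 0.0, 0.0, 0.0, 0.0434], [1, 0.0273, 0.001, 0.0, 0.0, 0.0, 0.0615], [1, 0.0323, 0.0015, 0.0, 0.0, 0.0, 0.0741], [1, 0.0397, 0.0023, 0.0, 0.0, 0.0, 0.0938], [1, 0.047, 0.0034, 0.0, 0.0, 0.0, 0.1141], [1, 0.0544, 0.0046, 0.0, 0.0, 0.0, 0.1349]]
end [0.5489 0.0947 0.1957] 68.92
```

>>> carry_out(
  plan=[
    [1,0.005,0,0,0,0,0.0103],
    [1,0.0125,0,0,0,0,0.0265],
    [1,0.02,0.0004,0,0,0,0.0434],
    [1,0.0273,0.001,0,0,0,0.0615],
    [1,0.0323,0.0015,0,0,0,0.0741],
    [1,0.0397,0.0023,0,0,0,0.0938],
    [1,0.047,0.0034,0,0,0,0.1141],
    [1,0.0544,0.0046,0,0,0,0.135],
  ],
)

```text
time_s: 12.68
position: [0.5492, 0.0946, 0.1958]
orientation: [2.592, 1.775, 0.0]
contact_force: [-0.6, -0.6, -1.8]
finger_gap: 0.124
grip_force: 61.0
```

Run:
```python
from look import *
setcmd([.0544,.0046,0,0,0,.135]);stat()
s,im,c,o=look(range(150,246,4));cv2.imwrite('pics/w9.png',im)
print(o[:,[0,2]].T);json.dump(o.tolist(),open('o9.json','w'))
refit(['o5.json','o6.json','o7.json','o8.json','o9.json','o9.json']);plan(143,161,8,dz=.0004)
```

```text
t 12.675 F tool [-0.7492 -0.3955  1.8001] T tool [ 0.0421 -0.053  -0.0282] lag mm [ 0.0254  0.2269 -0.077 ] yaw 68.78324402360211 cmdyaw 68.90427606984512 gap 0.12379975088034396
[[166.     170.     174.     178.     182.     186.     190.     194.
  198.     202.     206.     210.     214.     218.     222.     226.
  230.     234.     238.     242.    ]
 [  0.2704   0.1343   0.1335   0.1328   0.1321  -0.3947   0.      -0.1307
   -0.2609   0.      -0.1301  -0.2602   0.      -3.6487   0.1306  -0.7852
   -0.7876  -0.527   -1.0583   0.7974]]
fit [ 0.5806 -0.0374  2.1411 -0.0303  0.0286 -0.0532 -0.0099  0.1144] rms 0.40903109369604707 seat [0.6218 0.1648] 28.96594786073097 248
[[1, 0.0056, -0.0002, 0.0, 0.0, 0.0, 0.0151], [1, 0.0105, -0.0002, 0.0, 0.0, 0.0, 0.0291], [1, 0.0155, 0.0001, 0.0, 0.0, 0.0, 0.0431], [1, 0.0229, 0.0006, 0.0, 0.0, 0.0, 0.0638], [1, 0.0278, 0.001, 0.0, 0.0, 0.0, 0.0774], [1, 0.0327, 0.0016, 0.0, 0.0, 0.0, 0.0906], [1, 0.0377, 0.0022, -0.0, 0.0, 0.0, 0.1034], [1, 0.045, 0.0032, -0.0, 0.0, 0.0, 0.1217]]
end [0.5566 0.111  0.1957] 57.95
```

>>> carry_out(
  plan=[
    [1,0.0056,0,0,0,0,0.015],
    [1,0.0105,0,0,0,0,0.029],
    [1,0.0155,0.0001,0,0,0,0.043],
    [1,0.023,0.0006,0,0,0,0.0638],
    [1,0.0278,0.001,0,0,0,0.0774],
    [1,0.0327,0.0016,0,0,0,0.0906],
    [1,0.0377,0.0022,0,0,0,0.1034],
    [1,0.045,0.0032,0,0,0,0.1217],
  ],
)

```text
time_s: 13.72
position: [0.5568, 0.1109, 0.1958]
orientation: [-2.75, -1.52, 0.0]
contact_force: [0.9, -1.2, -2.6]
finger_gap: 0.132
grip_force: 61.0
```

Run:
```python
from look import *
setcmd([.045,.0032,0,0,0,.1217]);stat()
s,im,c,o=look(range(165,246,3));cv2.imwrite('pics/w10.png',im)
print(o[:,[0,2]].T);json.dump(o.tolist(),open('o10.json','w'))
plan(161,175,6,dz=.0004)
C=load();print(proj(c,[*C[-1],.175]))
```

```text
t 13.725 F tool [-0.5136  1.3973  2.6156] T tool [0.0203 0.0271 0.0284] lag mm [-0.0089  0.2314 -0.0598] yaw 57.854927694804786 cmdyaw 57.95127607623734 gap 0.1317545239188333
[[183.     186.     189.     192.     195.     198.     201.     204.
  207.     210.     213.     216.     219.     222.     225.     228.
  231.     234.     237.     240.     243.    ]
 [  0.1355   0.       0.       0.       0.      -0.1324   0.      -0.7893
   -0.1312  -0.1308  -0.1306  -0.1303  -0.1302  -0.13     0.      -3.1175
    0.5196   0.5198  -0.3901  -0.5206  -0.2607]]
[[1, 0.005, -0.0001, -0.0, 0.0, 0.0, 0.0116], [1, 0.01, -0.0001, -0.0, 0.0, 0.0, 0.0228], [1, 0.0175, 0.0002, -0.0, 0.0, 0.0, 0.0397], [1, 0.0224, 0.0005, -0.0, 0.0, 0.0, 0.0511], [1, 0.0274, 0.0008, -0.0, 0.0, 0.0, 0.0625], [1, 0.0348, 0.0015, -0.0, 0.0, 0.0, 0.0799]]
end [0.5645 0.1225 0.1957] 50.76
[332.9271 101.1702]
```

View pics/w10.png

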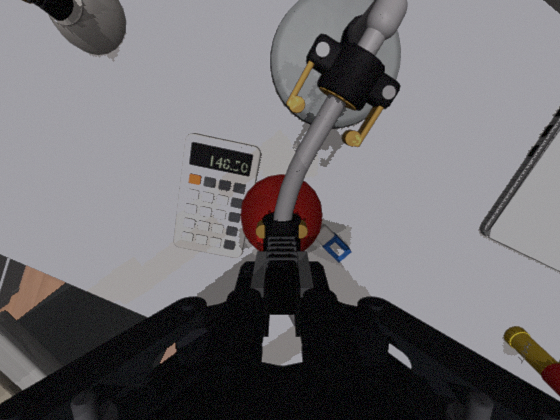

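The view shows the head well on the rod, with the socket face at about (337,99), the brass roller noses at about (296,103) and (353,138), and the brush cup out of the frame. I'll go on and measure the seat from these.

>>> carry_out(
  plan=[
    [1,0.005,0.0005,0,0,0,0.0116],
    [1,0.01,0.0005,0,0,0,0.0228],
    [1,0.0175,0.0007,0,0,0,0.0397],
    [1,0.0224,0.001,0,0,0,0.0511],
    [1,0.0274,0.0013,0,0,0,0.0625],
    [1,0.0348,0.002,0,0,0,0.08],
  ],
)

```text
time_s: 14.52
position: [0.5649, 0.1222, 0.1958]
orientation: [2.84, 1.344, -0.0]
contact_force: [-0.7, -0.3, -1.5]
finger_gap: 0.127
grip_force: 61.0
```

Run:
```python
from look import *
setcmd([.0348,.002,0,0,0,.08]);stat()
s,im,c,o=look(range(180,240,3));cv2.imwrite('pics/w11.png',im);pickle.dump(s,open('w11.pkl','wb'))
print(o[:,[0,2]].T);json.dump(o.tolist(),open('o11.json','w'))
json.dump([r for r in json.load(open('o10.json')) if r[0]<226],open('o10.json','w'))
b=im.astype(int);m=((b[...,2]>90)&(b[...,1]>60)&(b[...,0]<b[...,1]*.6)).astype(np.uint8);m[210:]=0
n,l,st,ct=cv2.connectedComponentsWithStats(m);r0=R.from_rotvec(s['orientation']);bias=r0.apply([0,.001,0])
for i in range(1,n):
    if st[i,4]>25:print('brass',st[i],ct[i],plane(c,*ct[i],.175)-bias)
refit([f'o{k}.json' for k in(5,6,7,8,9,10,11)]+['o11.json']);plan(175,189,6,dz=.0004)
cv2.imwrite('pics/c11.png',cv2.resize(im[60:230,200:420],None,fx=3,fy=3,interpolation=2))
```

```text
t 14.525 F tool [-0.7245 -0.3687  1.4572] T tool [ 0.0227 -0.0351 -0.0273] lag mm [ 0.0217  0.2708 -0.0575] yaw 50.66217031891841 cmdyaw 50.75127608352988 gap 0.12710351893224026
[[198.     201.     204.     207.     210.     213.     216.     219.
  222.     225.     228.     231.     234.     237.    ]
 [ -0.1353   0.       0.       0.      -0.1328  -0.1323   0.      -0.5258
    0.1311   1.3076   1.0438   0.9117  -1.5605  -1.4288]]
brass [12 23 10  8 50] [17.2  25.76] [0.543  0.2865 0.175 ]
brass [269  92  20  49 375] [278.6267 121.368 ] [0.6088 0.1779 0.175 ]
brass [330 125  33  41 357] [344.7003 150.1989] [0.6259 0.1456 0.175 ]
brass [192 198  11   9  83] [196.988  202.2892] [0.5485 0.1734 0.175 ]
fit [ 0.5804 -0.0372  2.1391 -0.0312  0.0294 -0.0523 -0.0137  0.1143] rms 0.46865372373087105 seat [0.6221 0.1648] 28.676471376015325 248
[[1, 0.0056, -0.0007, -0.0, 0.0, 0.0, 0.0134], [1, 0.0106, -0.0007, -0.0, 0.0, 0.0, 0.0252], [1, 0.018, -0.0004, -0.0, 0.0, 0.0, 0.0431], [1, 0.023, -0.0001, -0.0, 0.0, 0.0, 0.055], [1, 0.0279, 0.0003, -0.0, 0.0, 0.0, 0.0668], [1, 0.0353, 0.001, -0.0, 0.0, 0.0, 0.0845]]
end [0.574  0.1331 0.1957] 43.15
```

View pics/c11.png

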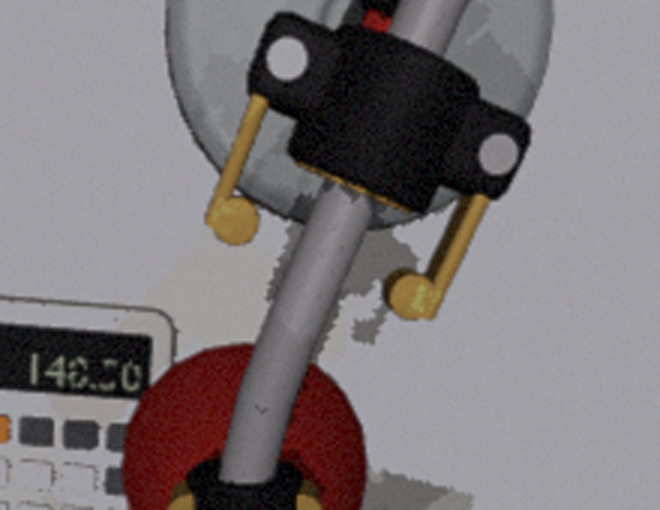

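The crop shows the rollers at (233,221) and (411,294), the yoke screws at (287,58) and (498,153), and the socket face edge running from (297,163) to (420,210).

Run:
```python
from look import *
s=pickle.load(open('w11.pkl','rb'));c=cam('wrist',s);b=R.from_rotvec(s['orientation']).apply([0,.001,0])
f=lambda x,y,z:plane(c,200+x/3,60+y/3,z)-b
for nm,z,A,B in(('roller',.180,(233,221),(411,294)),('screw',.185,(287,58),(498,153)),('face',.175,(297,163),(420,210))):
    a,d=f(*A,z),f(*B,z);m=(a+d)/2;v=a-d;print(nm,a[:2],d[:2],'mid',m[:2],'len',np.linalg.norm(v)*1e3,'axis',np.degrees(np.arctan2(-v[0],v[1])))
C=load();print(C[-1],C[-14],C[-27])
```

```text
roller [0.6049 0.1738] [0.6203 0.1459] mid [0.6126 0.1598] len 31.772890076054058 axis 28.867281312192375
screw [0.6266 0.1872] [0.6432 0.1559] mid [0.6349 0.1715] len 35.40777873310238 axis 28.0757150870195
face [0.6188 0.1741] [0.63   0.1552] mid [0.6244 0.1646] len 21.98044644772031 axis 30.67813642492821
[0.6221 0.1648] [0.6107 0.1585] [0.5993 0.1523]
```

>>> carry_out(
  plan=[
    [1,0.0056,-0.0003,0,0,0,0.0134],
    [1,0.0106,-0.0003,0,0,0,0.0252],
    [1,0.018,0,0,0,0,0.043],
    [1,0.023,0.0003,0,0,0,0.055],
    [1,0.028,0.0007,0,0,0,0.0668],
    [1,0.0353,0.0014,0,0,0,0.0845],
  ],
)

```text
time_s: 15.32
position: [0.5743, 0.1328, 0.1958]
orientation: [2.922, 1.153, -0.0]
contact_force: [-0.9, 0.3, -0.9]
finger_gap: 0.129
grip_force: 61.0
```

Run:
```python
from look import *
setcmd([.0353,.0014,0,0,0,.0845]);stat()
C=load();d=C[-1]-C[-10];d/=np.linalg.norm(d);C=np.vstack([C,[C[-1]+d*.001*k for k in range(1,26)]]);json.dump(C.tolist(),open('rodpts.json','w'))
s,im,c,o=look(range(195,246,3));print(o[:,[0,2]].T);cv2.imwrite('pics/w12.png',im)
plan(189,207,8,dz=.0004)
```

```text
t 15.325 F tool [-0.501  -0.8226  0.856 ] T tool [0.0434 0.0008 0.0386] lag mm [ 0.0662  0.2892 -0.0772] yaw 43.055697327275084 cmdyaw 43.14627609332429 gap 0.129067367980637
[[213.     216.     219.     222.     225.     228.     231.     234.
  237.     240.     243.    ]
 [ -0.1351  -0.1345  -0.2676  -0.2665  -0.2654  -0.1322  -0.2634  -0.6565
   -0.7855  -0.5223  -0.3908]]
[[1, 0.005, -0.0004, -0.0, 0.0, 0.0, 0.0117], [1, 0.0099, -0.0004, -0.0, 0.0, 0.0, 0.0233], [1, 0.0149, -0.0003, -0.0, 0.0, 0.0, 0.0349], [1, 0.0223, 0.0001, -0.0, 0.0, 0.0, 0.0519], [1, 0.0273, 0.0004, -0.0, 0.0, 0.0, 0.0631], [1, 0.0323, 0.0009, -0.0, 0.0, 0.0, 0.0742], [1, 0.0372, 0.0014, -0.0, 0.0, 0.0, 0.0851], [1, 0.0446, 0.0023, -0.0, 0.0, 0.0, 0.1007]]
end [0.5877 0.1445 0.1957] 34.08
```

>>> carry_out(
  plan=[
    [1,0.005,-0.0008,0,0,0,0.0117],
    [1,0.01,-0.0012,0,0,0,0.0233],
    [1,0.015,-0.0011,0,0,0,0.0349],
    [1,0.0223,-0.0007,0,0,0,0.0519],
    [1,0.0273,-0.0004,0,0,0,0.0631],
    [1,0.0323,0.0001,0,0,0,0.0742],
    [1,0.0372,0.0006,0,0,0,0.0851],
    [1,0.0446,0.0015,0,0,0,0.1007],
  ],
)

```text
time_s: 16.38
position: [0.5877, 0.1446, 0.1958]
orientation: [3.004, 0.919, -0.0]
contact_force: [0.0, -0.0, -1.4]
finger_gap: 0.12
grip_force: 61.0
```

Run:
```python
from look import *
setcmd([.0446,.0015,0,0,0,.1007]);stat()
s,im,c,o=look(range(222,250,2));print(o[:,[0,2]].T);cv2.imwrite('pics/w13.png',im);pickle.dump(s,open('w13.pkl','wb'))
plan(207,220,6,dz=.0004)
cv2.imwrite('pics/c13.png',cv2.resize(im[90:270,190:390],None,fx=3,fy=3,interpolation=2))
```

```text
t 16.375 F tool [0.0086 0.031  1.4288] T tool [-0.0221  0.041  -0.065 ] lag mm [ 0.0951  0.2647 -0.0571] yaw 34.00418125867009 cmdyaw 34.08327610685539 gap 0.12020095717972801
[[230.     232.     234.     236.     238.     240.     242.     244.
  246.     248.    ]
 [ -0.4061  -0.1349  -0.2689  -0.134   -0.1336  -0.2664   0.      -0.1324
   -0.1321   0.7906]]
[[1, 0.0051, 0.0008, -0.0, 0.0, 0.0, 0.0097], [1, 0.0101, 0.0008, -0.0, 0.0, 0.0, 0.0186], [1, 0.0151, 0.0008, -0.0, 0.0, 0.0, 0.0268], [1, 0.0201, 0.0009, -0.0, 0.0, 0.0, 0.034], [1, 0.0251, 0.0011, -0.0, 0.0, 0.0, 0.0403], [1, 0.0325, 0.0014, -0.0, 0.0, 0.0, 0.048]]
end [0.5986 0.1515 0.1957] 29.77
```

View pics/c13.png

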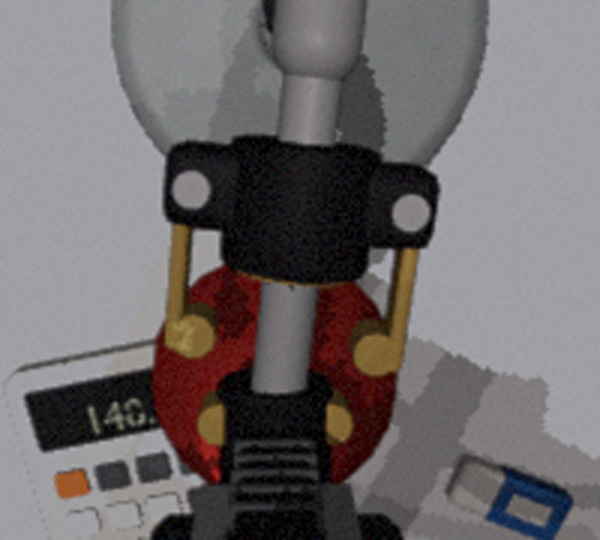

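The view shows the studs at (215,425) and (340,420), just short of the rollers at (193,335) and (375,352), all centred. I'll go on.

>>> carry_out(
  plan=[
    [1,0.005,0.0002,0,0,0,0.0097],
    [1,0.01,0.0002,0,0,0,0.0186],
    [1,0.015,0.0002,0,0,0,0.0268],
    [1,0.02,0.0003,0,0,0,0.034],
    [1,0.025,0.0005,0,0,0,0.0403],
    [1,0.0325,0.0008,0,0,0,0.048],
  ],
)

```text
time_s: 17.18
position: [0.5972, 0.1509, 0.195]
orientation: [3.036, 0.806, -0.006]
contact_force: [-6.2, -3.4, -0.8]
finger_gap: 0.127
grip_force: 61.0
```

Run:
```python
from look import *
setcmd([.0325,.0008,0,0,0,.048]);stat()
plan(220,232,6,dz=.0004)
```

```text
t 17.175 F tool [-7.0981 -0.0904  0.8349] T tool [ 0.0184 -1.3788  0.0428] lag mm [-1.4554  0.1585  0.6672] yaw 29.725818725087482 cmdyaw 29.763276113653816 gap 0.12669502341112393
[[1, 0.0051, 0.0005, -0.0, 0.0, 0.0, 0.0039], [1, 0.0101, 0.0005, -0.0, 0.0, 0.0, 0.007], [1, 0.0151, 0.0004, -0.0, 0.0, 0.0, 0.0092], [1, 0.0201, 0.0004, -0.0, 0.0, -0.0, 0.0107], [1, 0.0251, 0.0004, -0.0, 0.0, -0.0, 0.0116], [1, 0.0301, 0.0005, -0.0, 0.0, -0.0, 0.012]]
end [0.609  0.1576 0.1957] 28.69
```

The studs have met the jaws at 7 N axial. I'll press on gently.

>>> carry_out(
  plan=[
    [1,0.003,0.0003,0,0,0,0.0025],
    [1,0.006,0.0004,0,0,0,0.005],
    [1,0.009,0.0004,0,0,0,0.0065],
    [1,0.012,0.0004,0,0,0,0.008],
  ],
)

```text
time_s: 17.68
position: [0.6038, 0.1542, 0.1964]
orientation: [-3.041, -0.788, -0.004]
contact_force: [2.7, 1.5, -2.1]
finger_gap: 0.127
grip_force: 61.0
```

Run:
```python
from look import *
setcmd([.012,.0004,0,0,0,.008]);stat()
```

```text
t 17.675 F tool [3.0603 0.0314 2.1369] T tool [-0.0622  0.6055 -0.0053] lag mm [ 1.1153  0.34   -0.6748] yaw 29.051246378586402 cmdyaw 29.04327611479262 gap 0.12670639414537443
```

>>> carry_out(
  plan=[
    [1,0.003,0,0,0,0,0.001],
    [1,0.006,0,0,0,0,0.002],
    [1,0.009,0,0,0,0,0.003],
    [1,0.012,0,0,0,0,0.004],
  ],
)

```text
time_s: 18.18
position: [0.6053, 0.1552, 0.1948]
orientation: [3.043, 0.778, -0.008]
contact_force: [-9.5, -4.8, -0.3]
finger_gap: 0.123
grip_force: 61.2
```

Run:
```python
from look import *
setcmd([.012,0,0,0,0,.004]);stat()
```

```text
t 18.175 F tool [-10.6618  -0.3331   0.3338] T tool [-0.0312 -1.9632  0.0918] lag mm [-1.9279  0.1979  0.9074] yaw 28.668357771051284 cmdyaw 28.683276115361956 gap 0.12346113163540093
```

Run:
```python
from look import *
im=read_camera('wrist')[...,::-1].copy();s=read_camera('scene')[...,::-1]
a=cv2.resize(im[130:270,200:370],None,fx=3.5,fy=3.5,interpolation=2);cv2.imwrite('pics/c14.png',a);cv2.imwrite('pics/s14.png',s)
```

```text
(no output)
```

View pics/c14.png

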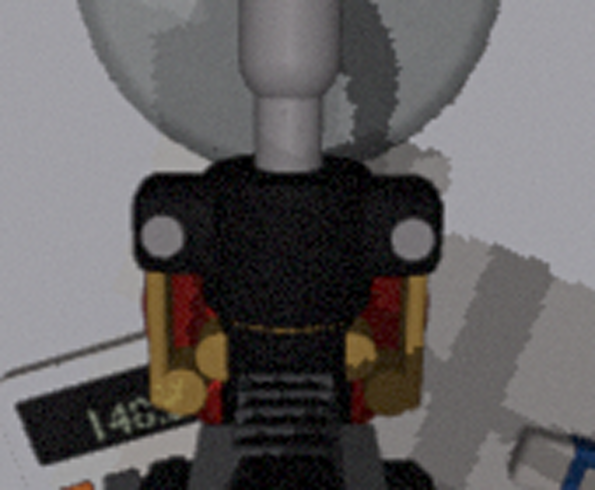

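The studs at (210,352) and (360,350) are about 5.5 mm past the rollers at (185,388) and (390,388). The jaws are straight again and the nose is on the face, so the head is home. I'll take off the push, open and lift away.

>>> carry_out(
  plan=[
    [1,-0.0025,0,0.001,0,0,0],
    [1,-0.0048,0,0.002,0,0,0],
    [1,-0.0048,0,0.002,0,0,0],
  ],
)

```text
time_s: 18.65
position: [0.6051, 0.1551, 0.1947]
orientation: [3.044, 0.778, -0.001]
contact_force: [-2.3, -1.8, -2.9]
finger_gap: 0.125
grip_force: 61.0
```

Run:
```python
from look import *
setcmd([-.0048,0,.002,0,0,0]);stat()
```

```text
t 18.65 F tool [-2.8313  0.4492  2.8726] T tool [ 0.0295 -0.5546  0.0011] lag mm [-0.2731  0.2183  0.1557] yaw 28.68778024147669 cmdyaw 28.683276115361956 gap 0.1253093097825744
```

Residual forces are small, so I'll release and lift.

>>> carry_out(
  plan=[
    [0.6,0,0,0,0,0,0],
    [0.3,0,0,0,0,0,0],
    [0.3,0,0,0,0,0,0],
    [0.3,0,0,0,0,0,0],
    [0.3,0,0,-0.05,0,0,0],
    [0.3,0,0,-0.15,0,0,0],
    [0.3,0,0,-0.25,0,0,0],
    [0.3,0,0,-0.25,0,0,0],
  ],
)

```text
time_s: 19.65
position: [0.6075, 0.1556, 0.302]
orientation: [3.043, 0.778, 0.015]
contact_force: [0.5, 0.7, 0.2]
finger_gap: 0.701
grip_force: 0.0
```

Run:
```python
from look import *
s=get_state();print(s['time_s'],s['position'],s['finger_gap'],s['contact_force'])
im=read_camera('wrist')[...,::-1].copy();t=read_camera('scene')[...,::-1]
c=cam('wrist',s);u,v=proj(c,[.615,.16,.175]).astype(int);print(u,v);u=max(u,80);v=max(v,80)
a=cv2.resize(im[v-80:v+80,u-80:u+80],(400,400),interpolation=2);b=cv2.resize(t[150:250,210:310],(400,400),interpolation=2)
cv2.imwrite('pics/c15.png',np.hstack([a,b]))
```

```text
19.65 [0.6075 0.1556 0.302 ] 0.7005546474386191 [0.4512 0.7013 0.2326]
279 194
```

View pics/c15.png

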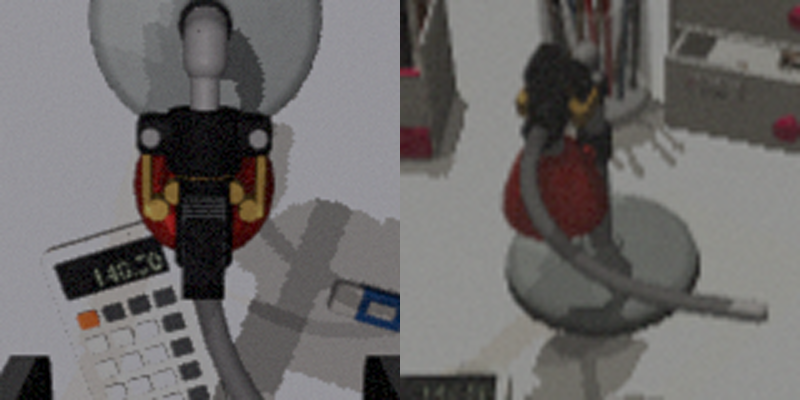

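The head is seated on the socket with its shade down and both studs held behind the straight jaws. The gripper is clear.

```bash
python3 -c "from rig import *;print(finish_job())"
```

```text
the job is handed in; nothing more can be done
None
```

I threaded the red head round the bend and pressed it home on the socket, shade down; the last pictures show both jaws straight and snapped in behind its studs. I then let go and handed the job in at about 20 s, and nothing else on the desk was touched.

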